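# Slide the pepper mill back to its place on the rail

## Robot

A 7-joint arm with a two-finger parallel gripper is mounted at the origin on the work surface. World frame = base frame: x ahead of the robot, y to its left, z up, the work surface at z = 0. Lengths are in m, angles in rad, forces in N, time in s.
With the tool pointing down it reaches from about 0.425 to 0.875 m from the base axis. Payload 9.9 kg.
Tool frame: the origin (TCP) lies at the very end of the fingers, on their centre line; the grasp point (between the pads) lies 19 mm behind it; z points along the fingers, y is the line along which they close (so a half turn about z gives the same grasp; the last joint's range is limited). The gripper opens to 85 mm and grips with 20 to 120 N. Pads are 22 mm wide; open, the fingers measure 114 mm over their backs; the gripper's body (76 mm by 85 mm) begins 54 mm behind the grasp point. The pads swing forward as they close: fully open they stand 13 mm farther back than shut.
Start: joints at [1.078, 0.576, 0.025, 1.437, -0.015, 1.129, -0.057], TCP at [0.268, -0.619, 0.231] pointing down, gripper open.
Joint ranges: [-2.76, 2.76], [-0.34, 2.15], [-1.52, 1.57], [0.19, 2.46], [-1.09, 4.23], [0.17, 1.99], [-2.82, 2.82]. Speed limits (rad/s): [2.22, 2.22, 3.01, 3.01, 3.14, 3.14, 3.14].

## Interface

Orientations are given as a rotation vector (axis times angle).
In Python, from station import get_state, snapshot, camera_info, hand_in, outline_of gives the robot as it stands.
- The arm moves only by the tool jog_arm, never from a script. Its argument "commands" is a list of rows, each a list of 6 numbers: the shift along the tool's x, y, z each as a share of 0.025 m, from -1 to 1, then the turn, a rotation vector about the tool's x, y, z each as a share of 5 degrees, from -1 to 1. A call has 1 to 12 rows; each row shifts and turns the commanded pose from where the row before left it, along the tool's axes as they then stand; what a row does not reach is not made up. A row lasts 1/12 s, in which the tool goes at most 41.7 mm and 7.16 degrees, less where a joint would pass 70% of its speed; a pose out of reach is approached as far as the arm can. A call with a number of a shift or a turn outside -1 to 1 is refused whole. A call with a gripper value outside its range is refused whole. "hand" is the closure, from -1 (fully open) to 1 (shut), set as the call begins (left out, the last holds). The fingers move at their own pace and stop on an object; the grip force is fixed at half the most. Time passes only in rows, so rows that do not move let the fingers close. It gives the time, the measured TCP pose, the force, the opening and the grip force at its end, in the units of the state.
- get_state(): the state, without advancing time (a new reading comes with each control period).
- snapshot(name): name is "scene" or "top"; returns (picture, depth): 400x640x3 uint8, red, green, blue; 400x640 float32, m along the optical axis (not along the pixel's ray), 0 where there is no reading.
- camera_info(name): a dict with "camera_matrix" (3x3 intrinsics, pixels), "k1" (the pictures are not rectified: a ray, as slopes to the right and down, at radius r is drawn at 1 + k1 r^2 times it, then the intrinsics apply), "R" (3x3) and "t" (3): a world point X has camera coordinates R X + t. Camera axes: x right, y down, z forward; pixel columns grow to the right and rows downward; lengths in m; the calibration is good to about 2 mm. A picture is of the moment at which its call begins. camera_info takes no time and is no camera call.
- hand_in(): hands the job in; it is judged then, once.
Trained networks look in the newest picture that a camera, given by its name, has taken for a name from the list of things; names that differ only in an ending like _2 or _b are one class to them, and where a whole thing is asked for, a point or a joint stands for the part that bears it (a point fixed in the world has none). Each returns a list of dicts, best first, with "score" (0 to 1); they miss things now and then, are a little off and sometimes report something else, mostly with a low value. They report only what shows in the picture. A call takes as long as a camera call. They do not tell look-alikes from the thing itself.
- outline_of(camera, target): "pixels" (400x640 bool, what is visible of it) and "rect" ([left, top, width, height] in pixels, round what is visible of it).
The state is a dict: "t": time; "joint_positions": joint angles; "qvel": joint speeds; "tau": joint torques, N m; "tcp_pos": TCP position; "tcp_rot": TCP orientation; "ft_force": force on the tool from outside, world axes, zero at the start; "moment": the same for the moment, N m; "gripper_width": opening from 0.0 (shut) to 1.0 (fully open); "finger_force": force on a finger pad.
Only numpy, scipy, OpenCV 4.12 (cv2) and the standard library are available. Lean on these libraries where they do the work, as an engineer would, in place of code of your own. Each camera call takes 0.05 s, during which the arm holds its last target. There are 200 camera calls.

## Task

Push the tall pepper mill along the pine shelf, with the fingers low on its body so that it slides upright and never tips, until it stands on its empty round blue spot, right back against the low wooden rail and centred on the spot from side to side. Only push it: do not pick it up or lift it. Leave everything else where it stands, and end with the robot clear of everything.

Things in the scene. Friction and masses are not known exactly. Their poses are not given: they have to be found in the camera images.
- mill: Dark wooden pepper mill with a steel neck band and a small steel ball on top, loose, about 0.27 to 0.5 kg. 227 mm tall, round; the lowest 60 mm are a straight cylinder 56 mm in diameter, above it a waist 36 mm in diameter at 105 mm, a head 52 mm in diameter at 177 mm. Top-heavy: pushed much above 40 mm it may tip, pushed at 15 to 35 mm it slides. Origin: centre of its underside, z axis up through its top.
- spot: The mill's place: a flat blue disc 68 mm in diameter, painted on the shelf. Origin: its centre, at shelf height. Its x axis points level and square towards the rail (to the robot's left, within 8 degrees), its y axis along the rail towards the robot. The rail's face is 31 mm from the origin along +x: the mill touching it has its axis at x = 3 mm. It may be the near, middle or far place.
- rail: Low pine strip fixed to the shelf left of the mill, running roughly away from the robot, 310 mm long, 14 mm thick, 30 mm high. Origin: at the middle of three places, at shelf height, 31 mm in front of the strip's face; axes as those of the blue spot. The places are at y = -98, 0 and 98 mm; the jar and the tin take two, the blue spot is the third.
- jar: Bystander: small glass storage jar with an aluminium twist cap, 60 mm in diameter, 64 mm tall, loose, standing at a place on the rail. Origin: centre of its underside.
- tin: Bystander: green spice tin with a steel lid, 60 mm in diameter, 60 mm tall, loose, standing at a place on the rail. Origin: centre of its underside.
- bowl: Bystander: stainless steel bowl, 170 mm across the rim, 60 mm high, loose, well to the right of the mill, at the back. Origin: centre of its underside.
- ring: Bystander: red silicone pot holder ring lying flat, 150 mm outside, 90 mm inside, 9 mm high, loose, to the right of the mill. Origin: centre of its underside.
- shaker: Bystander: white ceramic salt shaker with a steel top, 40 mm in diameter, 71 mm tall, loose, to the left of the rail, behind it. At the far left corner of the shelf stands a fixed cream rice bin 270 mm tall, at the far right corner a fixed toaster 182 mm tall, both well away from the work. Origin: centre of its underside.
Not all that is in view belongs to the job. What is meant by the mill is not turquoise, and is the larger of those in its own colour.

How it is judged:
At the end, for the whole second after the job is handed in: The mill stands upright (within 0.05 rad) and at rest on the shelf, within 9 mm of touching the rail, and within 14 mm of the blue spot's centre measured along the rail (x of mill in the frame of spot above -0.006 m and y of mill in the frame of spot between -0.014 and 0.014 m and angle between mill's own z axis and vertical below 0.05 rad and height (world z) of mill below 0.004 m and linear speed of mill below 0.01 m/s).
It fails at once if the mill is tipped (leans more than 0.25 rad) (angle between mill's own z axis and vertical above 0.25 rad).
It fails at once if the mill is lifted (its underside centre more than 8 mm above the shelf) (height (world z) of mill above 0.008 m).
It fails at once if the mill is pushed high on its body (pressed with over 1 N while the grasp point between the fingers is above 90 mm) (contact force between the fingers and mill above 1 N and height (world z) of the grasp point above 0.09 m).
It fails at once if the jar or the tin is moved more than 12 mm (distance of any of jar, tin from where it was at the start of the episode above 0.012 m).
It fails at once if the bowl, the pot holder ring or the salt shaker is moved more than 12 mm (distance of any of bowl, ring, shaker from where it was at the start of the episode above 0.012 m).
It also fails if it takes over 69 s, if anything falls off the work surface, if the arm or the gripper's body presses on something with over 40 N, if the wrist force passes 120 N, or if a joint passes its speed limit or range.

## Working session

There is one attempt and no reset: what is moved stays moved. The work goes in short steps, Python scripts to look and compute and a tool call to move; the robot and the scene stay as the last step left them, time stands still between calls to the robot, and variables do not carry over. Pictures are saved under pics/ and viewed, at most 10 in all, crops included, and the job is handed in when it is done.

Besides the shell and the picture viewer there is one more tool, called after "Call:" as a command line: name --pt "numbers of a row" for each row, then --argument value for the rest. jog_arm: Moves the arm, as the interface text tells. Its arguments: {"type":"object","properties":{"commands":{"type":"array","items":{"type":"array","items":{"type":"number","minimum":-1,"maximum":1}}},"hand":{"type":"number"}},"required":["commands"]}

```bash
mkdir -p pics
cat > h.py <<'E'
import numpy as np,cv2
from station import *
def world(cam,px,depth):
    c=camera_info(cam);K=np.array(c["camera_matrix"]);px=np.atleast_2d(px).astype(float)
    d=np.array([c["k1"],0,0,0,0.])
    n=cv2.undistortPoints(px[:,None],K,d)[:,0]
    z=np.atleast_1d(depth)[:,None]
    return (np.c_[n,np.ones(len(n))]*z-np.array(c["t"]))@np.array(c["R"])
def onplane(cam,px,h=0.):
    a=world(cam,px,np.ones(len(np.atleast_2d(px))));c=camera_info(cam);o=-np.array(c["R"]).T@np.array(c["t"])
    return o+(a-o)*((h-o[2])/(a-o)[:,2])[:,None]
E
python3 - <<'E'
from h import *
ims=[]
for n in("scene","top"):
    im,d=snapshot(n);ims.append(im);cv2.imwrite(f"pics/{n}0.png",im[...,::-1])
    np.save(f"{n}_d.npy",d)
    for t in "mill spot rail jar tin bowl ring shaker".split():
        for o in outline_of(n,t):
            p=o["pixels"]&(d>0);v,u=np.nonzero(p)
            if len(u)==0: continue
            w=world(n,np.c_[u,v],d[v,u])
            print(n,t,round(o["score"],2),o["rect"],"med",np.median(w,0).round(3),"lo",np.percentile(w,2,axis=0).round(3),"hi",np.percentile(w,98,axis=0).round(3),"rgb",im[p].mean(0).round())
s=get_state();print(s["t"],s["tcp_pos"],s["tcp_rot"],s["ft_force"])
E
```

```text
scene mill 0.79 [303.2, 132.2, 22.4, 63.2] med [ 0.513 -0.067  0.174] lo [ 0.496 -0.088  0.017] hi [ 0.522 -0.042  0.223] rgb [18. 81. 70.]
scene mill 0.75 [312.7, 211.2, 12.0, 39.2] med [ 0.719 -0.051  0.078] lo [ 0.706 -0.068  0.004] hi [ 0.727 -0.035  0.156] rgb [49. 30. 17.]
scene mill 0.66 [311.3, 162.8, 22.0, 63.6] med [ 0.631 -0.043  0.144] lo [ 0.61  -0.069  0.012] hi [ 0.64  -0.02   0.224] rgb [50. 32. 18.]
scene mill 0.63 [382.5, 161.0, 24.0, 22.2] med [0.475 0.168 0.056] lo [0.429 0.143 0.003] hi [0.489 0.197 0.067] rgb [126. 128. 110.]
scene spot 0.82 [392.1, 220.4, 23.3, 19.1] med [0.654 0.186 0.001] lo [ 0.624  0.156 -0.003] hi [0.685 0.215 0.005] rgb [ 30.  70. 104.]
scene spot 0.16 [143.4, 193.9, 62.0, 51.3] med [ 0.639 -0.464  0.024] lo [ 0.58  -0.527  0.   ] hi [ 0.735 -0.376  0.06 ] rgb [112. 110. 101.]
scene rail 0.75 [404.1, 157.6, 21.7, 88.0] med [0.612 0.218 0.029] lo [0.421 0.204 0.   ] hi [0.708 0.239 0.033] rgb [98. 68. 29.]
scene jar 0.9 [381.4, 158.1, 24.6, 27.3] med [0.476 0.168 0.059] lo [0.435 0.143 0.006] hi [0.489 0.197 0.067] rgb [126. 128. 111.]
sce
[... 1190 characters left out ...]
5 0.068] rgb [145. 148. 153.]
top tin 0.82 [223.1, 185.1, 31.6, 27.8] med [0.553 0.173 0.06 ] lo [0.527 0.149 0.008] hi [0.582 0.205 0.064] rgb [106. 110. 112.]
top bowl 0.56 [450.2, 147.9, 60.4, 68.2] med [ 0.671 -0.464  0.024] lo [ 0.586 -0.525  0.002] hi [ 0.738 -0.377  0.061] rgb [115. 109.  99.]
top ring 0.88 [404.2, 234.2, 60.0, 53.8] med [ 0.447 -0.344  0.009] lo [ 0.381 -0.416  0.   ] hi [ 0.517 -0.275  0.013] rgb [184.  50.  41.]
top shaker 0.53 [167.9, 216.8, 15.8, 18.8] med [0.459 0.329 0.057] lo [0.445 0.321 0.003] hi [0.477 0.348 0.073] rgb [97. 90. 81.]
0.9 [ 0.26831567 -0.6193896   0.23131827] [ 3.07614954e+00  6.37691391e-01 -1.00300629e-05] [0.81645271 0.51042561 0.16759457]
```

View pics/scene0.png

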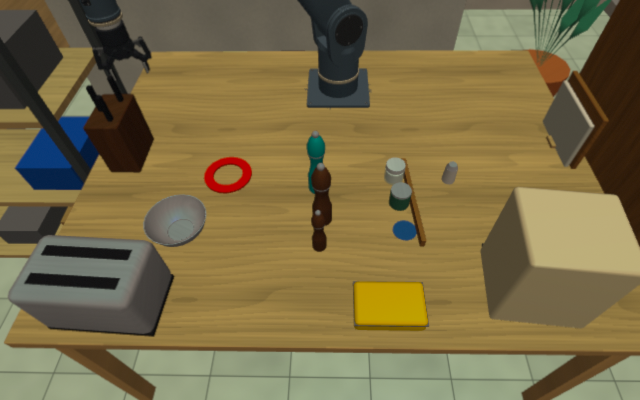

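View pics/top0.png

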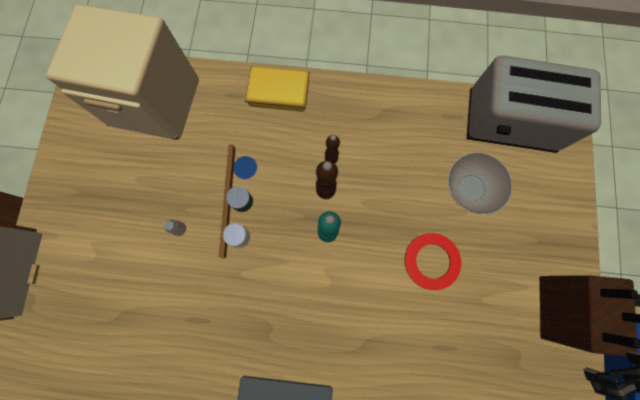

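Three candidates for the mill in the scene picture are turquoise (316,163), the larger dark brown one (322,195) and the smaller dark brown one (319,231). The task rules out turquoise and asks for the larger of its colour, so it's the one at (322,195). The blue spot is the far place (404,230), with the tin at (400,196) and the jar at (395,170). I'll confirm this in a crop and fit the poses.

Run:
```python
from h import *
from scipy.optimize import least_squares
im=cv2.imread("pics/scene0.png");cv2.imwrite("pics/crop.png",cv2.resize(im[120:260,280:440],None,fx=4,fy=4,interpolation=2))
snapshot("scene");d=np.load("scene_d.npy")
def fit(t,u0,r,zl,zh):
    o=min(outline_of("scene",t),key=lambda o:abs(o["rect"][0]+o["rect"][2]/2-u0[0])+abs(o["rect"][1]+o["rect"][3]/2-u0[1]))
    m=cv2.erode(o["pixels"].astype(np.uint8),np.ones((2,2)))>0
    v,u=np.nonzero(m&(d>0));w=world("scene",np.c_[u,v],d[v,u]);w=w[(w[:,2]>zl)&(w[:,2]<zh)]
    f=least_squares(lambda c:np.hypot(*(w[:,:2]-c).T)-r,w[:,:2].mean(0)-[.02,0],loss="soft_l1",f_scale=.003)
    print(t,len(w),f.x.round(4),np.std(f.fun).round(4));
fit("mill",(322,195),.028,.008,.058);fit("mill",(322,195),.025,.16,.19);fit("mill",(319,231),.02,.005,.04);fit("mill",(314,163),.026,.16,.19)
fit("tin",(400,196),.03,.01,.05);fit("jar",(394,172),.03,.01,.05)
o=outline_of("scene","rail")[0]["pixels"]&(d>0);v,u=np.nonzero(o);w=world("scene",np.c_[u,v],d[v,u]);w=w[w[:,2]>.026]
p=np.polyfit(w[:,0],w[:,1],1);print("rail top mid y=",p.round(4),"y at .654",np.polyval(p,.654).round(4))
v,u=np.nonzero(outline_of("scene","spot")[0]["pixels"]);print("spot",onplane("scene",np.c_[u,v]).mean(0).round(4))
```

```text
mill 72 [ 0.6132 -0.0462] 0.0009
mill 175 [ 0.6128 -0.0464] 0.0018
mill 83 [ 0.7059 -0.0525] 0.0009
mill 151 [ 0.4949 -0.0636] 0.0019
tin 167 [0.5555 0.1791] 0.0012
jar 160 [0.4575 0.1717] 0.0014Traceback (most recent call last):
  File "<stdin>", line 14, in <module>
    raise TypeError("expected non-empty vector for x")
TypeError: expected non-empty vector for x
```

View pics/crop.png

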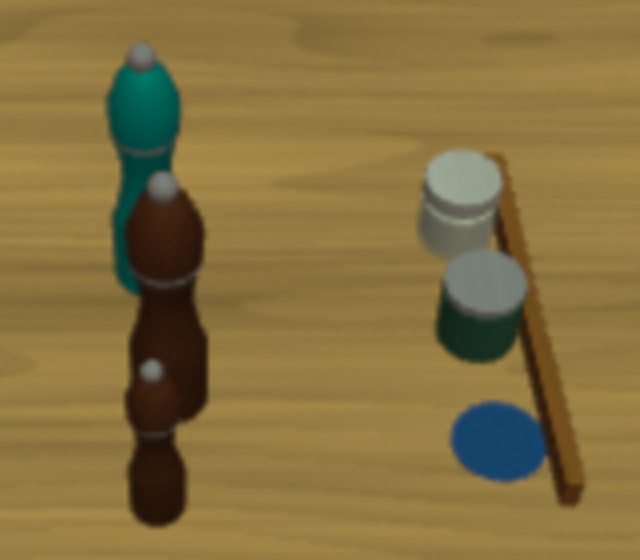

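The crop confirms it: the larger dark mill is at crop (165,300), with the small dark one in front at (155,450) and the turquoise one behind. I'll cradle the mill with half-open fingertips, the tool tilted about 42° and pointing towards +y.

Call:
jog_arm --pt "0.95 -0.46 0 0 0 0" --pt "0.95 -0.46 0 0 0 0" --pt "0.95 -0.46 0 0 0 0" --pt "0.95 -0.46 0 0 0 0" --pt "0.95 -0.46 0 0 0 0" --pt "0.95 -0.46 0 0 0 0" --pt "0.95 -0.46 0 0 0 0" --pt "0.95 -0.46 0 0 0 0" --pt "0.95 -0.46 0 0 0 0" --pt "0.95 -0.46 0 0 0 0" --pt "0.95 -0.46 0 0 0 0" --pt "0.95 -0.46 0 0 0 0" --hand 0.1

```text
t: 2.3
tcp_pos: [0.4757, -0.3784, 0.2314]
tcp_rot: [3.076, 0.638, 0.0]
ft_force: [0.5, -0.1, -0.1]
gripper_width: 0.449
finger_force: 0.0
```

Call:
jog_arm --pt "0.95 -0.46 0 0 0 0" --pt "0.95 -0.46 0 0 0 0" --pt "0.95 -0.46 0 0 0 0" --pt "0.95 -0.46 0 0 0 0" --pt "0.95 -0.46 0 0 0 0" --pt "0.95 -0.46 0 0 0 0" --pt "0 0 0 0 0 -1" --pt "0 0 0 0 0 -1" --pt "0 0 0 0 0 -1" --pt "0 0 0 0 0 -1" --pt "0 0 0 0 0 -1" --pt "0 0 0 0 0 -1"

```text
t: 3.3
tcp_pos: [0.5784, -0.2595, 0.2313]
tcp_rot: [2.803, 1.418, 0.0]
ft_force: [0.2, 0.6, -0.3]
gripper_width: 0.448
finger_force: 0.0
```

Call:
jog_arm --pt "0 0 0 0 0 -1" --pt "0 0 0 0 0 -1" --pt "0 0 0 0 0 -1" --pt "0 0 0 0 0 -1" --pt "0 0 0 0 0 -1" --pt "0 0 0 0 0 -1" --pt "0 0 0 0 0 -1" --pt "0 0 0 0 0 -0.3" --pt "0 0 0 0 1 0" --pt "0 0 0 0 1 0" --pt "0 0 0 0 1 0" --pt "0 0 0 0 0 0"

```text
t: 4.3
tcp_pos: [0.5768, -0.2643, 0.2296]
tcp_rot: [-2.09, -2.069, -0.275]
ft_force: [-1.0, -1.3, -1.2]
gripper_width: 0.451
finger_force: 0.0
```

Call:
jog_arm --pt "0 0.3 0 0 1 0" --pt "0 0.3 0 0 1 0" --pt "0 0.3 0 0 1 0" --pt "0 0.3 0 0 1 0" --pt "0 0.25 0 0 1 0" --pt "0 0 0 0 0.4 0" --pt "0 0 0 0 0 0" --pt "0 0 0 0 0 0"

```text
t: 4.97
tcp_pos: [0.6145, -0.2589, 0.2308]
tcp_rot: [-1.797, -1.794, -0.686]
ft_force: [1.2, 0.7, 0.7]
gripper_width: 0.45
finger_force: 0.0
```

Run:
```python
from h import *
from scipy.spatial.transform import Rotation as R
s=get_state();print(s["tcp_pos"].round(4) if hasattr(s["tcp_pos"],'round') else s["tcp_pos"]);print(R.from_rotvec(s["tcp_rot"]).as_matrix().round(3),np.round(s["joint_positions"],2))
im,d=snapshot("scene");cv2.imwrite("pics/s1.png",cv2.resize(im[0:300,150:480],None,fx=2,fy=2)[...,::-1])
```

```text
[ 0.6145 -0.2589  0.2308]
[[ 0.002  1.    -0.   ]
 [ 0.745 -0.001  0.668]
 [ 0.668 -0.001 -0.745]] [ 0.85  0.87 -0.52  1.15 -0.26  1.53  0.49]
```

View pics/s1.png

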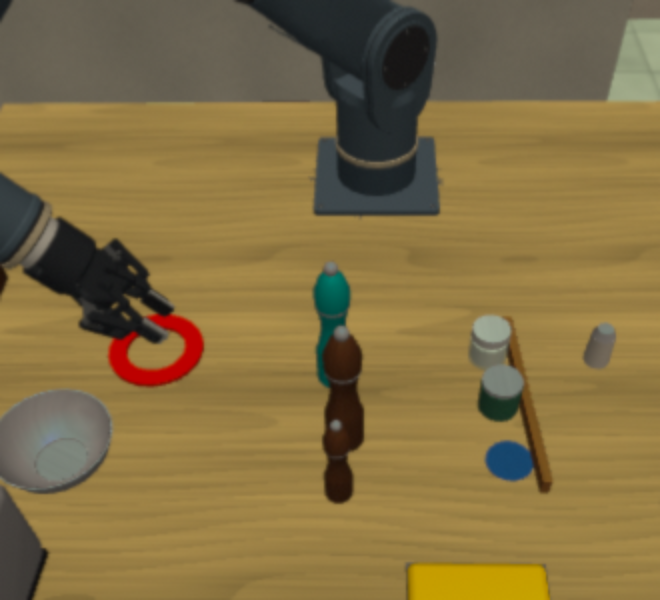

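The tilted gripper is over the ring area at (130,290), fingers pointing towards the mill, and nothing has moved. Next I lower behind the mill to y≈-0.144.

Call:
jog_arm --pt "-0.216 0 0.93 0 0 0" --pt "-0.216 0 0.93 0 0 0" --pt "-0.216 0 0.93 0 0 0" --pt "-0.216 0 0.93 0 0 0" --pt "-0.216 0 0.93 0 0 0" --pt "-0.216 0 0.93 0 0 0" --pt "-0.216 0 0.93 0 0 0" --pt "-0.216 0 0.93 0 0 0" --pt "-0.216 0 0.93 0 0 0" --pt "-0.216 0 0.93 0 0 0" --pt "0 0 0 0 0 0" --pt "0 0 0 0 0 0"

```text
t: 6.02
tcp_pos: [0.6146, -0.1428, 0.0235]
tcp_rot: [-1.793, -1.796, -0.688]
ft_force: [-0.2, -0.7, 0.9]
gripper_width: 0.451
finger_force: 0.0
```

Call:
jog_arm --pt "0.298 -0.03 0.267 0 0 0" --pt "0.298 -0.03 0.267 0 0 0" --pt "0.298 0 0.267 0 0 0" --pt "0.298 0 0.267 0 0 0" --pt "0.298 0 0.267 0 0 0" --pt "0.298 0 0.267 0 0 0" --pt "0.149 0 0.134 0 0 0" --pt "0.149 0 0.134 0 0 0" --pt "0.149 0 0.134 0 0 0" --pt "0.149 0 0.134 0 0 0" --pt "0.149 0 0.134 0 0 0" --pt "0.149 0 0.134 0 0 0"

```text
t: 7.02
tcp_pos: [0.6135, -0.0543, 0.0224]
tcp_rot: [-1.797, -1.793, -0.689]
ft_force: [0.3, -2.8, 0.1]
gripper_width: 0.448
finger_force: 1.1
```

```bash
cat > m.py <<'E'
from h import *
from scipy.optimize import least_squares
import sys
s=get_state();print(s["t"],np.round(s["tcp_pos"],4),np.round(s["ft_force"],1))
im,d=snapshot("scene");cv2.imwrite(f"pics/{sys.argv[1]}.png",cv2.resize(im[50:300,200:500],None,fx=2.4,fy=2.4)[...,::-1])
for o in outline_of("scene","mill"):
    m=cv2.erode(o["pixels"].astype(np.uint8),np.ones((2,2)))>0;c=im[m].mean(0)
    v,u=np.nonzero(m&(d>0));w=world("scene",np.c_[u,v],d[v,u])
    r=[]
    for R,a,b in((.028,.01,.058),(.025,.16,.19)):
        q=w[(w[:,2]>a)&(w[:,2]<b)]
        if len(q)>20: f=least_squares(lambda c:np.hypot(*(q[:,:2]-c).T)-R,q[:,:2].mean(0)-[.02,0],loss="soft_l1",f_scale=.003);r.append(f.x.round(4))
    print(np.round(o["score"],2),c.round(),"ztop",np.percentile(w[:,2],99).round(3),r)
E
python3 m.py s2
```

```text
7.0167 [ 0.6135 -0.0543  0.0224] [ 0.3 -2.8  0.1]
0.91 [50. 30. 16.] ztop 0.156 [array([ 0.6962, -0.0539])]
0.88 [51. 30. 17.] ztop 0.224 [array([ 0.6129, -0.0291]), array([ 0.6126, -0.029 ])]
0.81 [ 9. 84. 74.] ztop 0.222 [array([ 0.4964, -0.0626]), array([ 0.4962, -0.0636])]
0.52 [104.  71.  28.] ztop 0.034 [array([0.6128, 0.2324])]
```

View pics/s2.png

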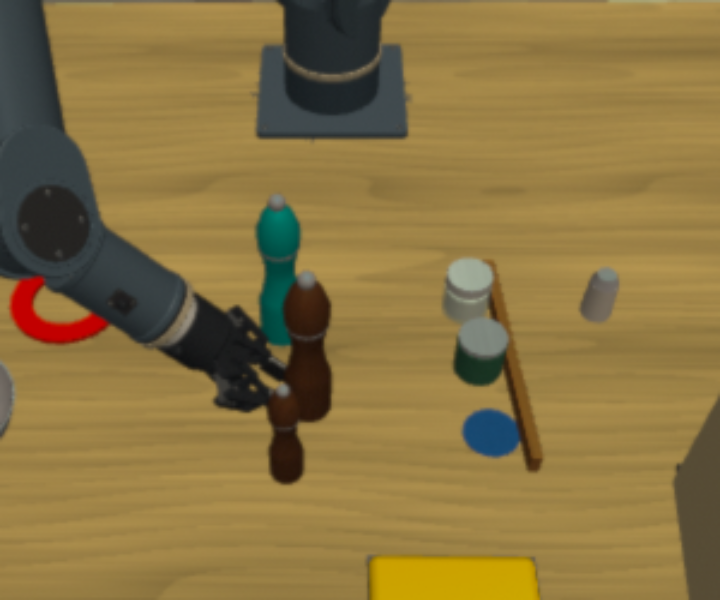

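The mill is cradled and slides upright (neck and base agree), and the small mill hasn't moved. I keep pushing straight along +y.

Call:
jog_arm --pt "0.149 0 0.134 0 0 0" --pt "0.149 0 0.134 0 0 0" --pt "0.149 0 0.134 0 0 0" --pt "0.149 0 0.134 0 0 0" --pt "0.149 0 0.134 0 0 0" --pt "0.149 0 0.134 0 0 0" --pt "0.149 0 0.134 0 0 0" --pt "0.149 0 0.134 0 0 0" --pt "0.149 0 0.134 0 0 0" --pt "0.149 0 0.134 0 0 0" --pt "0.149 0 0.134 0 0 0" --pt "0.149 0 0.134 0 0 0"

```text
t: 8.12
tcp_pos: [0.6134, 0.0066, 0.0226]
tcp_rot: [-1.796, -1.793, -0.689]
ft_force: [-0.3, -0.8, -0.7]
gripper_width: 0.447
finger_force: 1.2
```

```bash
python3 m.py s3
python3 - <<'E'
from h import *
for n in("scene","top"):
    im,d=snapshot(n);v,u=np.nonzero(d>0);w=world(n,np.c_[u,v],d[v,u]);c=im[v,u].astype(int)
    g=(np.ptp(c,axis=1)<25)&(c.max(1)<110)&(w[:,2]>.05)&(w[:,0]>.2)&(w[:,0]<.72)&(w[:,1]>-.45)&(w[:,1]<.1)
    w=w[g];print(n,len(w))
    for y in np.arange(-.45,.1,.05):
        q=w[(w[:,1]>=y)&(w[:,1]<y+.05)]
        if len(q)>5: print(round(y,2),len(q),"lo",np.percentile(q,2,axis=0).round(3),"hi",np.percentile(q,98,axis=0).round(3))
E
```

```text
8.1167 [0.6134 0.0066 0.0226] [-0.3 -0.8 -0.7]
0.77 [12. 87. 76.] ztop 0.225 [array([ 0.4959, -0.0633])]
0.72 [54. 34. 19.] ztop 0.158 [array([ 0.6959, -0.053 ])]
0.69 [52. 32. 18.] ztop 0.224 [array([0.6127, 0.0318]), array([0.6123, 0.0317])]
scene 11496
-0.4 38 lo [ 0.6   -0.393  0.051] hi [ 0.716 -0.365  0.059]
-0.35 982 lo [ 0.458 -0.342  0.326] hi [ 0.587 -0.3    0.554]
-0.3 3449 lo [ 0.45  -0.298  0.271] hi [ 0.647 -0.251  0.553]
-0.25 3054 lo [ 0.311 -0.249  0.254] hi [ 0.674 -0.201  0.522]
-0.2 1670 lo [ 0.232 -0.199  0.197] hi [ 0.661 -0.152  0.471]
-0.15 1163 lo [ 0.203 -0.149  0.14 ] hi [ 0.656 -0.101  0.448]
-0.1 630 lo [ 0.507 -0.099  0.097] hi [ 0.662 -0.051  0.211]
-0.05 445 lo [ 0.547 -0.049  0.052] hi [ 0.672 -0.009  0.134]
-0.0 65 lo [0.615 0.008 0.063] hi [0.637 0.049 0.221]
top 41490
-0.4 428 lo [ 0.335 -0.365  0.612] hi [ 0.413 -0.35   0.634]
-0.35 4623 lo [ 0.296 -0.349  0.579] hi [ 0.417 -0.301  0.655]
-0.3 12838 lo [ 0.291 -0.297  0.433] hi [ 0.557 -0.251  0.672]
-0.25 15738 lo [ 0.277 -0.249  0.33 ] hi [ 0.641 -0.202  0.64 ]
-0.2 4906 lo [ 0.253 -0.199  0.243] hi [ 0.644 -0.152  0.566]
-0.15 1634 lo [ 0.22  -0.149  0.188] hi [ 0.645 -0.102  0.504]
-0.1 747 lo [ 0.509 -0.099  0.071] hi [ 0.696 -0.051  0.206]
-0.05 494 lo [ 0.553 -0.049  0.054] hi [ 0.691 -0.009  0.116]
-0.0 82 lo [0.587 0.006 0.052] hi [0.623 0.044 0.222]
```

View pics/s3.png

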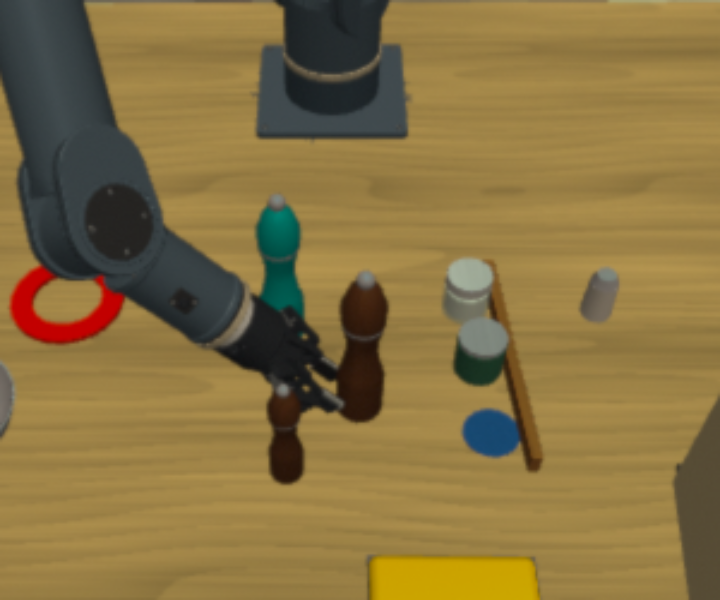

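The mill stays upright at (0.613, 0.032) and the bystanders are clear. I push 75 mm more, then check again.

Call:
jog_arm --pt "0.186 0 0.167 0 0 0" --pt "0.186 0 0.167 0 0 0" --pt "0.186 0 0.167 0 0 0" --pt "0.186 0 0.167 0 0 0" --pt "0.186 0 0.167 0 0 0" --pt "0.186 0 0.167 0 0 0" --pt "0.186 0 0.167 0 0 0" --pt "0.186 0 0.167 0 0 0" --pt "0.186 0 0.167 0 0 0" --pt "0.186 0 0.167 0 0 0" --pt "0.186 0 0.167 0 0 0" --pt "0.186 0 0.167 0 0 0"

```text
t: 9.32
tcp_pos: [0.6135, 0.0817, 0.0227]
tcp_rot: [-1.796, -1.793, -0.689]
ft_force: [-0.3, -1.5, -1.5]
gripper_width: 0.447
finger_force: 0.9
```

```bash
python3 m.py s4
python3 - <<'E'
from h import *
snapshot("scene")
v,u=np.nonzero(outline_of("scene","spot")[0]["pixels"]);print("spot",onplane("scene",np.c_[u,v]).mean(0).round(4))
E
```

```text
9.3167 [0.6135 0.0817 0.0227] [-0.3 -1.5 -1.5]
0.92 [55. 34. 20.] ztop 0.157 [array([ 0.6962, -0.0542])]
0.71 [51. 31. 17.] ztop 0.224 [array([0.6129, 0.1071]), array([0.6125, 0.108 ])]
spot [ 0.6527  0.187  -0.    ]
```

View pics/s4.png

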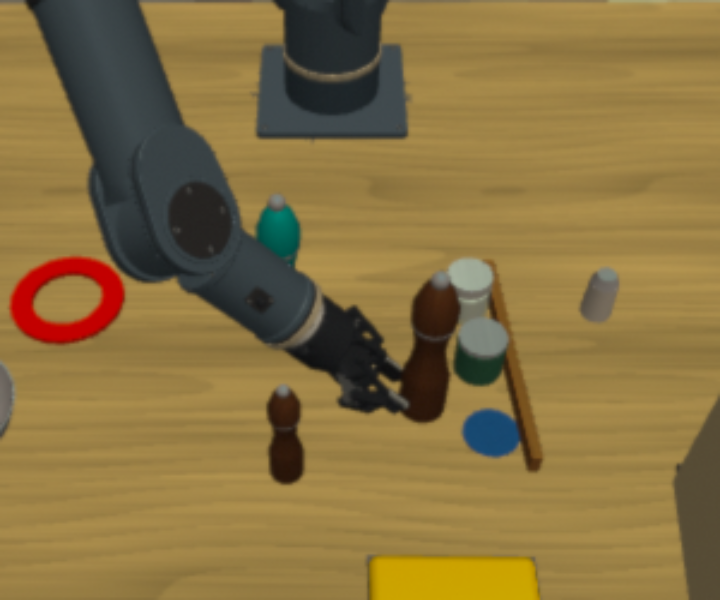

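The mill is at (0.613, 0.107) and the spot at (0.653, 0.187); the jar, tin and both look-alikes are clear. I go diagonally for most of the rest.

Call:
jog_arm --pt "0.18 0.13 0.161 0 0 0" --pt "0.18 0.13 0.161 0 0 0" --pt "0.18 0.13 0.161 0 0 0" --pt "0.18 0.13 0.161 0 0 0" --pt "0.18 0.13 0.161 0 0 0" --pt "0.18 0.13 0.161 0 0 0" --pt "0.18 0.13 0.161 0 0 0" --pt "0.18 0.13 0.161 0 0 0" --pt "0.18 0.13 0.161 0 0 0" --pt "0.18 0.13 0.161 0 0 0" --pt "0.18 0.13 0.161 0 0 0" --pt "0.18 0.13 0.161 0 0 0"

```text
t: 10.52
tcp_pos: [0.6529, 0.1541, 0.0229]
tcp_rot: [-1.796, -1.793, -0.689]
ft_force: [-0.9, -2.0, 0.2]
gripper_width: 0.45
finger_force: 0.8
```

```bash
python3 m.py s5
```

```text
10.5167 [0.6529 0.1541 0.0229] [-0.9 -2.   0.2]
0.85 [52. 32. 18.] ztop 0.157 [array([ 0.6962, -0.0542])]
0.75 [52. 32. 19.] ztop 0.225 [array([0.6521, 0.1803]), array([0.6524, 0.1811])]
0.59 [ 7. 74. 64.] ztop 0.028 [array([ 0.4966, -0.0624])]
```

Call:
jog_arm --pt "0.045 0 0.04 0 0 0" --pt "0.045 0 0.04 0 0 0" --pt "0.045 0 0.04 0 0 0" --pt "0.045 0 0.04 0 0 0" --pt "0.045 0 0.04 0 0 0" --pt "0 0 0 0 0 0"

```text
t: 11.12
tcp_pos: [0.6526, 0.1612, 0.023]
tcp_rot: [-1.795, -1.793, -0.689]
ft_force: [-0.1, -1.8, -1.4]
gripper_width: 0.452
finger_force: 0.9
```

Call:
jog_arm --pt "0.03 0 0.027 0 0 0" --pt "0 0 0 0 0 0"

```text
t: 11.28
tcp_pos: [0.6526, 0.1621, 0.023]
tcp_rot: [-1.796, -1.793, -0.689]
ft_force: [0.5, -1.1, -1.2]
gripper_width: 0.447
finger_force: 0.9
```

Call:
jog_arm --pt "0.03 0 0.027 0 0 0" --pt "0 0 0 0 0 0"

```text
t: 11.45
tcp_pos: [0.6526, 0.1632, 0.023]
tcp_rot: [-1.795, -1.793, -0.689]
ft_force: [0.4, -1.8, -1.3]
gripper_width: 0.449
finger_force: 0.9
```

Call:
jog_arm --pt "0.03 0 0.027 0 0 0" --pt "0 0 0 0 0 0"

```text
t: 11.62
tcp_pos: [0.6527, 0.1639, 0.0229]
tcp_rot: [-1.796, -1.793, -0.689]
ft_force: [-0.1, -2.7, -0.1]
gripper_width: 0.446
finger_force: 1.4
```

```bash
python3 m.py s6
```

```text
11.6167 [0.6527 0.1639 0.0229] [-0.1 -2.7 -0.1]
0.9 [52. 31. 17.] ztop 0.157 [array([ 0.6962, -0.0548])]
0.68 [185.   6.   2.] ztop 0.013 [array([ 0.4627, -0.3511])]
0.59 [ 3. 75. 66.] ztop 0.035 [array([ 0.4959, -0.0638])]
0.56 [51. 31. 19.] ztop 0.225 [array([0.6521, 0.1894]), array([0.6518, 0.1894])]
```

View pics/s6.png

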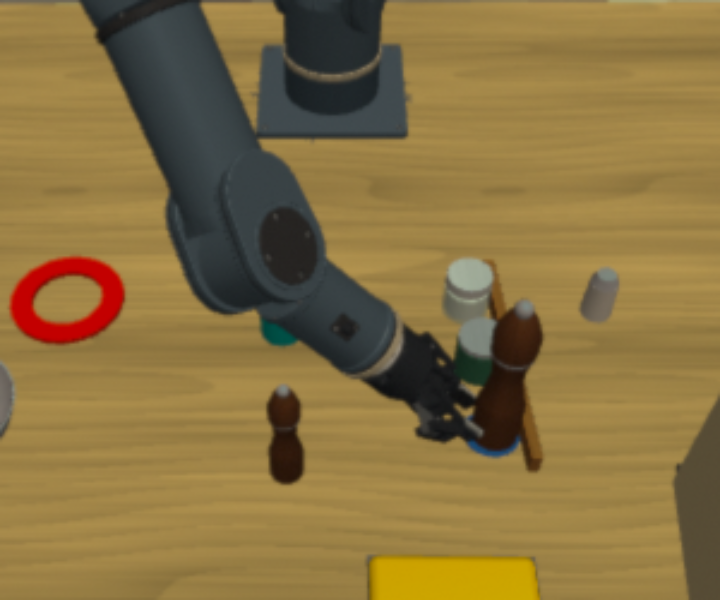

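The mill stands on the blue spot at (495,440), against the rail or nearly so. A small final nudge follows, watching the force.

Call:
jog_arm --pt "0.03 0 0.027 0 0 0" --pt "0 0 0 0 0 0"

```text
t: 11.88
tcp_pos: [0.6529, 0.1642, 0.0228]
tcp_rot: [-1.797, -1.793, -0.689]
ft_force: [-0.8, -5.2, 0.3]
gripper_width: 0.447
finger_force: 2.7
```

Call:
jog_arm --pt "0.03 0 0.027 0 0 0" --pt "0 0 0 0 0 0"

```text
t: 12.05
tcp_pos: [0.653, 0.1644, 0.0226]
tcp_rot: [-1.798, -1.793, -0.689]
ft_force: [-1.6, -7.7, 2.5]
gripper_width: 0.451
finger_force: 4.1
```

The force rises against the rail, so the mill is touching. Back straight off, then up.

Call:
jog_arm --pt "-0.06 0 -0.053 0 0 0" --pt "-0.06 0 -0.053 0 0 0" --pt "-0.149 0 -0.134 0 0 0" --pt "-0.149 0 -0.134 0 0 0" --pt "-0.298 0 -0.267 0 0 0" --pt "-0.298 0 -0.267 0 0 0" --pt "-0.298 0 -0.267 0 0 0" --pt "-0.298 0 -0.267 0 0 0" --pt "0 0 0 0 0 0"

```text
t: 12.8
tcp_pos: [0.6533, 0.1082, 0.0221]
tcp_rot: [-1.801, -1.792, -0.689]
ft_force: [0.8, -1.2, -0.2]
gripper_width: 0.45
finger_force: 0.0
```

Call:
jog_arm --pt "0.33 0 -0.37 0 0 0" --pt "0.668 0 -0.745 0 0 0" --pt "0.668 0 -0.745 0 0 0" --pt "0.668 0 -0.745 0 0 0" --pt "0.668 0 -0.745 0 0 0" --pt "0.668 0 -0.745 0 0 0" --pt "0.668 0 -0.745 0 0 0" --pt "0.668 0 -0.745 0 0 0" --pt "0.668 0 -0.745 0 0 0" --pt "0.33 0 -0.37 0 0 0" --pt "0 0 0 0 0 0" --pt "0 0 0 0 0 0"

```text
t: 13.8
tcp_pos: [0.6523, 0.112, 0.2482]
tcp_rot: [-1.795, -1.795, -0.69]
ft_force: [0.0, -0.1, -0.3]
gripper_width: 0.456
finger_force: 0.0
```

```bash
python3 m.py s7
```

```text
13.8 [0.6523 0.112  0.2482] [ 0.  -0.1 -0.3]
0.9 [ 9. 83. 72.] ztop 0.214 [array([ 0.4962, -0.0632]), array([ 0.496 , -0.0633])]
0.85 [51. 31. 18.] ztop 0.224 [array([0.6523, 0.1895]), array([0.6519, 0.1893])]
0.66 [50. 29. 16.] ztop 0.157 [array([ 0.6962, -0.0539])]
```

View pics/s7.png

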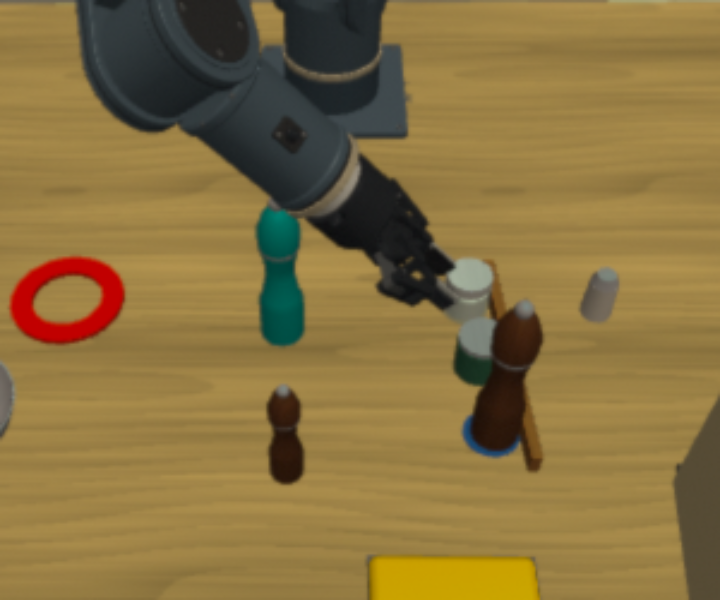

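The mill stands upright on the spot at (495,435), against the rail, with the gripper well above and everything else in place.

```bash
python3 -c "from station import *;print(hand_in())"
```

```text
the job is handed in; nothing more can be done
None
```

The pepper mill stands upright on its blue spot, touching the rail and within about 1 mm of centre along it by camera; nothing else appears to have moved, the arm is clear, and the job was handed in at about 14 s (no verdict was returned).

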